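Unplug the charged battery and pack it in the carton

TASK

First fold both flaps of the cardboard carton well back, past upright, so that it stands open. Then pull the blue battery pack up out of its charger and stand it upright, stem down, on the carton's floor, setting it down gently and letting go of it; leave the flaps folded back and the bottle, cup, screwdriver and wrench where they are.

Things in the scene. Friction and masses are not known exactly. Their poses are not given: they have to be found in the camera images.
- charger: Light grey battery charger fixed to the bench, 130 (x) x 96 (y) x 60 mm high. In its top, a well 59 (x) x 39 (y) mm, 46 mm deep, holds the pack's stem. Origin: centre of its underside on the bench, z up. Two sprung noses in the well snap into the stem's groove: an upward pull of about 15 N over the first 5 mm frees the pack; then it slides out freely.
- pack: Battery pack, about 0.3 kg: blue cap 62 (x) x 44 (y) x 38 mm high with ribbed y faces, on a black stem 56 x 36 mm, 44 mm long. Origin: centre of the stem's underside, z up; cap from z = 44 to 82 mm. Starts plugged in the charger's middle, same axes, origin 16 mm and cap 60 to 98 mm above the bench; it is out when raised 44 mm. Grip the cap across y.
- carton: Cardboard carton fixed to the bench, outside 128 (x) x 168 (y) x 75 mm high, walls and floor 4 mm thick. Origin: centre of its underside on the bench, z up. Two flaps 126 mm wide, 62 mm long, 4 mm thick, hinged on its rims at y = +82 mm (flap_a) and y = -82 mm (flap_b), 75 mm above the bench. They start ajar, about 60 to 95 mm between their free edges.
- flap_a (a joint): Angle (rad) of the carton's flap hinged at its +y rim: 0 lies level over the opening, 1.57 upright, 2.9 folded outwards to its stop. Starts between 0.6 and 1.0. Light cardboard crease: 1 to 2 N moves it and it stays where it is left. Lift the free edge up and round: a level push against the edge of a flap lower than about 0.9 rad can jam it against its crease.
- flap_b (a joint): Same for the flap hinged at the carton's -y rim.
- flap_a_edge (a point): Middle of the free edge of flap_a, 62 mm from its hinge.
- flap_b_edge (a point): Middle of the free edge of flap_b, 62 mm from its hinge.
- spray: Bystander: white bottle with a green label, 54 mm diameter, 170 mm tall, standing. Origin: centre of its underside.
- cup: Bystander: white cup, 72 mm across the rim, 90 mm tall, standing. Origin: centre of its underside.
- screwdriver: Bystander: screwdriver with a red handle, 190 mm long, lying along its x axis.
- wrench: Bystander: steel wrench, 180 mm long, lying along its x axis.
There are look-alikes about, which are no part of the job. What is shaped like the pack but green is not meant. Of the things that look like the carton, the larger one is meant.

How it is judged:
By the outcome, as a careful person would: the job done as asked, in the order asked, and still so for the second after the job is handed in, with the robot touching nothing.
It also fails if it takes over 67 s, if anything falls off the work surface, if the arm or the gripper's body presses on something with over 40 N, if the wrist force passes 120 N, or if a joint passes its speed limit or range.

ROBOT

A 6-joint arm with a two-finger parallel gripper is mounted at the origin on the work surface. World frame = base frame: x ahead of the robot, y to its left, z up, the work surface at z = 0. Lengths are in mm, angles in rad, forces in N, time in s.
With the tool pointing down it reaches from about 325 to 850 mm from the base axis. Payload 15.5 kg.
Tool frame: the origin (TCP) lies midway between the tips of the shut fingers; the grasp point (between the pads) lies 19 mm behind it; z points along the fingers, y is the line along which they close (so a half turn about z gives the same grasp; the last joint's range is limited). The gripper opens to 91 mm and grips with 3 to 60 N. Pads are 32 mm wide; open, the fingers measure 118 mm over their backs; the gripper's body (76 mm by 178 mm) begins 60 mm behind the grasp point.
Start: joints at [1.228, 0.494, 1.345, -0, 1.302, -0.096], TCP at [153.29, 605.911, 213.915] pointing down, gripper open.
Joint ranges: [-2.91, 2.91], [-0.82, 2.16], [0.22, 2.67], [-1.22, 4.37], [0.12, 2.79], [-3.08, 3.08]. Speed limits (rad/s): [1.89, 1.89, 2.57, 3.01, 3.01, 3.01].

INTERFACE

Orientations are given as a rotation vector (axis times angle).
In Python, from station import manip gives the robot as it stands.
- The arm moves only by the shell command python3 -m jog 'ROWS' [FORCE]. ROWS is JSON, a list of rows, each a list of 7 numbers: the turn, a rotation vector about the world's x, y, z in degrees, then the shift along the world's x, y, z in m, then the opening, from 0 (shut) to 1 (fully open). In form: [[rx, ry, rz, dx, dy, dz, jaw], ...]. A call has 1 to 20 rows; each row is the pose to reach, as a shift and turn from the pose commanded when the call began; what a row does not reach only later rows make up. A row lasts 1/8 s, in which the tool goes at most 62.5 mm and 10.7 degrees, less where a joint would pass 70% of its speed; a pose out of reach is approached as far as the arm can. A call with a gripper value outside its range is refused whole. The fingers move at their own pace and stop on an object; FORCE is the grip in N (left out, the last holds). Time passes only in rows, so rows that repeat a pose let the fingers close. It gives the time, the measured TCP pose, the force, the opening and the grip force at its end, in the units of the state.
- manip.state(): the state, without advancing time (a new reading comes with each control period).
- manip.capture(name): name is "scene" or "top" or "wrist"; returns a dict with "pixels" (420x560x3 uint8, red, green, blue), "z_map" (420x560 float32, mm along the optical axis (not along the pixel's ray), 0 where there is no reading), "fx", "fy", "cx", "cy" (pixels), "world_from_camera" (4x4, takes a point from camera to world coordinates). Camera axes: x right, y up, looking along -z (the intrinsics and any distortion apply to the point x, -y, -z); pixel columns grow to the right and rows downward; lengths in mm; the calibration is good to about 2 mm. A picture is of the moment at which its call begins.
- manip.finish_job(): hands the job in; it is judged then, once.
Trained networks look in the newest picture that a camera, given by its name, has taken for a name from the list of things; names that differ only in an ending like _2 or _b are one class to them, and where a whole thing is asked for, a point or a joint stands for the part that bears it (a point fixed in the world has none). Each returns a list of dicts, best first, with "conf" (0 to 1); they miss things now and then, are a little off and sometimes report something else, mostly with a low value. They report only what shows in the picture. A call takes as long as a camera call. They do not tell look-alikes from the thing itself.
- manip.regions_of(thing, camera): "region" (420x560 bool, what is visible of it) and "location" ([column, row] in pixels, amid what is visible of it).
- manip.mark_of(thing, camera): "location" ([column, row] in pixels: a listed point, or the origin of a listed thing).
The state is a dict: "time": time; "joint_positions": joint angles; "joint_vel": joint speeds; "tau": joint torques, N m; "eef_pos": TCP position; "tcp_rot": TCP orientation; "ft_force": force on the tool from outside, world axes, zero at the start; "torque": the same for the moment, N m; "gripper_width": finger opening in mm; "grip_force": force on a finger pad.
Only numpy, scipy, OpenCV 4.12 (cv2) and the standard library are available. Lean on these libraries where they do the work, as an engineer would, in place of code of your own. Each camera call takes 0.05 s, during which the arm holds its last target. There are 200 camera calls.

## Working session

There is one attempt and no reset: what is moved stays moved. The work goes in short steps, Python scripts to look and compute and a shell command to move; the robot and the scene stay as the last step left them, time stands still between calls to the robot, and variables do not carry over. Pictures are saved under pics/ and viewed, at most 10 in all, crops included, and the job is handed in when it is done.

```bash
mkdir -p pics
cat > h.py <<'E'
import numpy as np, cv2
from station import manip
def cap(n,save=None):
    c=manip.capture(n)
    if save: cv2.imwrite(save,c["pixels"][:,:,::-1])
    return c
def cloud(c):
    z=c["z_map"].astype(float); v,u=np.mgrid[0:z.shape[0],0:z.shape[1]]
    p=np.stack([(u-c["cx"])/c["fx"]*z,-(v-c["cy"])/c["fy"]*z,-z,np.ones_like(z)],-1)
    w=(p@np.array(c["world_from_camera"]).T)[...,:3]; w[z<=0]=np.nan
    return w
E
python3 - <<'E'
from h import *
s=manip.state(); print(s)
ims=[]
for n in("scene","top"):
    c=cap(n); w=cloud(c); ims.append(c["pixels"]); print(n,c["fx"],c["cx"],c["cy"],[k for k in c])
    for t in("charger","pack","carton","flap_a","spray","cup","screwdriver","wrench"):
        for r in manip.regions_of(t,n):
            p=w[r["region"]]; p=p[~np.isnan(p[:,0])]
            if len(p): print(t,round(r["conf"],2),np.round(r["location"]),len(p),np.percentile(p,[3,50,97],axis=0).round().tolist())
    for t in("flap_a_edge","flap_b_edge","pack"):
        for r in manip.mark_of(t,n):
            u,v=np.round(r["location"]).astype(int); print("mark",t,round(r["conf"],2),u,v,w[min(v,419),min(u,559)].round())
cv2.imwrite("pics/top.png",ims[1][:,:,::-1]); cv2.imwrite("pics/scene.png",ims[0][:,:,::-1])
E
```

```text
{'time': 0.0, 'joint_positions': array([ 1.22748826e+00,  4.94198640e-01,  1.34613003e+00,  1.36124226e-05,
        1.30249954e+00, -9.55057797e-02]), 'joint_vel': array([-0.00022433, -0.00029029, -0.00030269,  0.001224  ,  0.00098857,
        0.00036361]), 'tau': array([-6.81369165e-04, -8.78810477e+01, -3.81866241e+01,  7.04268948e-02,
        5.29314356e-02, -1.38079126e-04]), 'eef_pos': array([153.16348325, 605.54979803, 213.3290312 ]), 'tcp_rot': array([-3.88222515e-01, -3.11722858e+00,  1.88961752e-03]), 'ft_force': array([ 0.98474501, -0.02152476, -0.18995729]), 'torque': array([ 0.02064647, -0.00340708, -0.01093998]), 'grip_force': 0.0, 'gripper_width': 91.44493440366116}
scene 411.41785264169783 276.41490720038547 208.2888244634886 ['pixels', 'z_map', 'fx', 'fy', 'cx', 'cy', 'world_from_camera']
charger 0.91 [331. 194.] 1132 [[430.0, 153.0, 5.0], [505.0, 191.0, 50.0], [543.0, 281.0, 62.0]]
charger 0.4 [215. 199.] 329 [[450.0, -163.0, 79.0], [517.0, -139.0, 103.0], [574.0, -113.0, 122.0]]
pack 0.7 [335. 180.] 416 [[447.0, 189.0, 62.0], [487.0, 210.0, 89.0], [507.0, 243.0, 100
[... 2635 characters left out ...]
55.0, 98.0], [588.0, -229.0, 115.0]]
screwdriver 0.78 [298. 231.] 386 [[466.0, -10.0, 12.0], [514.0, 3.0, 23.0], [634.0, 16.0, 29.0]]
screwdriver 0.42 [358. 228.] 1091 [[454.0, -161.0, 80.0], [511.0, -137.0, 101.0], [569.0, -113.0, 121.0]]
wrench 0.82 [396. 149.] 497 [[655.0, -286.0, 1.0], [726.0, -254.0, 7.0], [818.0, -222.0, 12.0]]
mark flap_a_edge 0.77 402 311 [ 312. -264.    5.]
mark flap_a_edge 0.72 367 225 [ 521. -158.  121.]
mark flap_a_edge 0.2 198 144 [737. 263.   9.]
mark flap_b_edge 0.88 414 309 [ 323. -280.   62.]
mark flap_b_edge 0.7 402 226 [ 521. -244.  106.]
mark pack 0.95 234 188 [611. 159.  85.]
mark pack 0.92 156 249 [461. 344.  85.]
mark pack 0.67 210 244 [474. 212.  99.]
```

View pics/top.png

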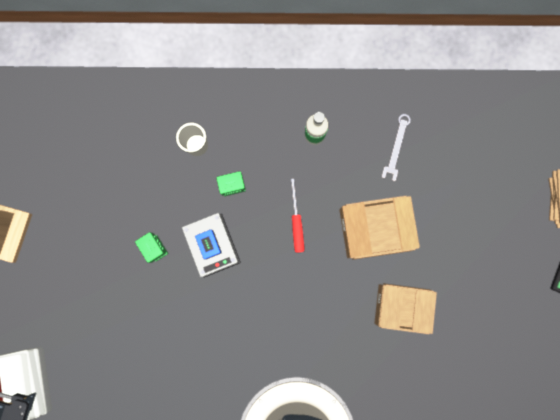

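View pics/scene.png

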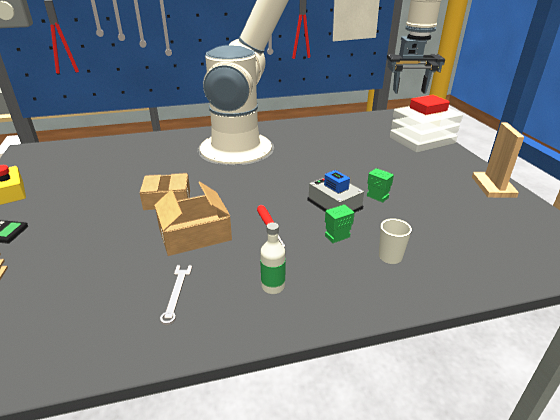

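The top view shows the carton at about (380,225), with the smaller look-alike at (407,309). The blue pack sits in the charger at (208,244), and the green look-alikes are at (231,183) and (150,247). Next I'll fit the poses.

Run:
```python
from h import *
R=cv2.minAreaRect
c=cap("top"); w=cloud(c); ok=~np.isnan(w[...,0]); px=c["pixels"].astype(int)
def near(r,x,y): 
    p=w[r["region"]&ok]; return np.hypot(*(np.median(p,0)[:2]-[x,y]))<45
def plane(p):
    for _ in range(4):
        m=p.mean(0); n=np.linalg.svd(p-m,full_matrices=False)[2][2]; d=abs((p-m)@n); p=p[d<max(3,1.5*np.median(d))]
    return m,n*np.sign(n[2]),p
for x,y in((512,-138),(530,-255)):
    for r in manip.regions_of("flap_a","top"):
        if near(r,x,y):
            p=w[r["region"]&ok]; p=p[p[:,2]>70]; m,n,q=plane(p); print("flap",m.round(),n.round(3),"ang",np.arccos(n[2]).round(2),"nyaw",np.degrees(np.arctan2(n[1],n[0])).round(1),"zmax",np.percentile(q[:,2],98).round(),R(q[:,:2].astype(np.float32)))
m=ok&(w[...,2]>90)&(w[...,2]<106)&(abs(w[...,0]-474)<60)&(abs(w[...,1]-217)<60)
print("cap",m.sum(),np.median(w[m],0).round(1),R(w[m][:,:2].astype(np.float32)))
m=ok&(w[...,2]>52)&(w[...,2]<106)&(abs(w[...,0]-474)<90)&(abs(w[...,1]-217)<80)
print("charger",m.sum(),R(w[m][:,:2].astype(np.float32)))
# rim
m=ok&(w[...,2]>55)&(abs(w[...,0]-520)<110)&(abs(w[...,1]+197)<110)&(w[...,0]>410)
print("carton",m.sum(),R(w[m][:,:2].astype(np.float32)))
c=cap("scene"); w=cloud(c); ok=~np.isnan(w[...,0])
m=ok&(w[...,2]>93)&(w[...,2]<106)&(abs(w[...,0]-474)<60)&(abs(w[...,1]-217)<60)
print("cap scene",m.sum(),np.median(w[m],0).round(1),R(w[m][:,:2].astype(np.float32)))
m=ok&(w[...,2]>68)&(abs(w[...,0]-520)<110)&(abs(w[...,1]+197)<110)
print("carton scene",m.sum(),R(w[m][:,:2].astype(np.float32)))
for x,y in((512,-138),(530,-255)):
    for r in manip.regions_of("flap_a","scene"):
        if near(r,x,y):
            p=w[r["region"]&ok]; p=p[p[:,2]>70]; m,n,q=plane(p); print("flap",m.round(),n.round(3),"ang",np.arccos(n[2]).round(2),"nyaw",np.degrees(np.arctan2(n[1],n[0])).round(1),"zmax",np.percentile(q[:,2],98).round())
```

```text
flap [ 511. -137.  101.] [-0.107  0.702  0.704] ang 0.79 nyaw 98.7 zmax 122.0 ((511.6331787109375, -137.3280029296875), (126.19078826904297, 46.21430206298828), 8.545829772949219)
flap [ 530. -255.   98.] [ 0.091 -0.588  0.804] ang 0.64 nyaw -81.2 zmax 116.0 ((529.9490966796875, -255.47232055664062), (125.28401947021484, 52.271018981933594), 8.599796295166016)
cap 483 [474.1 219.   98.1] ((474.90228271484375, 219.2849884033203), (62.15833282470703, 44.345855712890625), 22.580368041992188)
charger 2077 ((474.6036376953125, 219.7200927734375), (130.34075927734375, 96.96583557128906), 22.1975154876709)
carton 2433 ((520.5060424804688, -198.05348205566406), (134.48651123046875, 170.24514770507812), 8.634933471679688)
cap scene 189 [478.7 216.4  98. ] ((473.62158203125, 218.72430419921875), (63.428314208984375, 46.607879638671875), 23.409996032714844)
carton scene 1359 ((518.2222290039062, -198.62442016601562), (140.8734893798828, 169.6757354736328), 9.341979026794434)
flap [ 514. -139.  103.] [-0.105  0.692  0.714] ang 0.78 nyaw 98.6 zmax 122.0
flap [ 532. -256.   97.] [ 0.092 -0.581  0.809] ang 0.63 nyaw -81.0 zmax 114.0
```

```bash
python3 -m jog '[[0,0,0,0,0,0.03,0],[0,0,-5,0.03,-0.05,0.04,0],[0,0,-10,0.05,-0.10,0.04,0],[0,0,-14,0.072,-0.15,0.04,0],[0,0,-18,0.094,-0.20,0.04,0],[0,0,-22,0.116,-0.25,0.04,0],[0,0,-26,0.138,-0.30,0.04,0],[0,0,-30,0.16,-0.35,0.04,0],[0,0,-34,0.182,-0.40,0.04,0],[0,0,-38,0.204,-0.45,0.04,0],[0,0,-42,0.226,-0.50,0.04,0],[0,0,-46,0.248,-0.55,0.04,0],[0,0,-50,0.27,-0.60,0.04,0],[0,0,-54,0.29,-0.65,0.04,0],[0,0,-58,0.31,-0.70,0.04,0],[0,0,-62,0.33,-0.75,0.03,0],[0,0,-66,0.352,-0.80,0.02,0],[0,0,-67.2,0.372,-0.839,0.016,0],[0,0,-67.2,0.372,-0.839,0.016,0],[0,0,-67.2,0.372,-0.839,0.016,0]]'; python3 -c "
from h import *
print(manip.state())"
```

```text
time: 4.0
eef_pos: [524.9, -232.7, 229.8]
tcp_rot: [-2.048, -2.381, -0.0]
ft_force: [-0.8, -0.3, -0.6]
gripper_width: 0.5
grip_force: 0.0
{'time': 4.0, 'joint_positions': array([-5.21353824e-01,  4.06987666e-01,  1.45176069e+00,  2.03787474e-04,
        1.28353516e+00, -6.71497300e-01]), 'joint_vel': array([ 0.01526813, -0.01621932,  0.01100735, -0.00110133, -0.00163951,
        0.00032297]), 'tau': array([-1.73461966e+00, -7.73121500e+01, -3.85122800e+01, -5.68065082e-02,
       -2.93773483e-02, -2.83103582e-02]), 'eef_pos': array([ 524.93447419, -232.69109712,  229.77871944]), 'tcp_rot': array([-2.04817618e+00, -2.38119404e+00, -9.76192841e-05]), 'ft_force': array([-0.75806599, -0.30054029, -0.58377982]), 'torque': array([-0.05316915,  0.00586787, -0.02502597]), 'grip_force': 0.0, 'gripper_width': 0.45479999013312955}
```

```bash
python3 -m jog '[[9.9,1.5,0,0,0,0,0],[19.8,3,0,0,0,0,0],[29.7,4.5,0,0,0,-0.015,0],[29.7,4.5,0,0,0,-0.03,0],[29.7,4.5,0,-0.002,0.016,-0.055,0],[29.7,4.5,0,-0.005,0.032,-0.085,0],[29.7,4.5,0,-0.007,0.048,-0.115,0],[29.7,4.5,0,-0.010,0.065,-0.145,0],[29.7,4.5,0,-0.010,0.065,-0.145,0],[29.7,4.5,0,-0.010,0.065,-0.145,0]]'
python3 - <<'E'
from h import *
a=cap("scene")["pixels"]; cv2.imwrite("pics/e1.png",cv2.resize(a[120:300,100:340],None,fx=3,fy=3)[:,:,::-1])
E
```

```text
time: 5.25
eef_pos: [515.9, -168.3, 86.3]
tcp_rot: [-1.764, -2.054, -0.472]
ft_force: [0.1, 0.4, 0.6]
gripper_width: 0.5
grip_force: 0.0
```

View pics/e1.png

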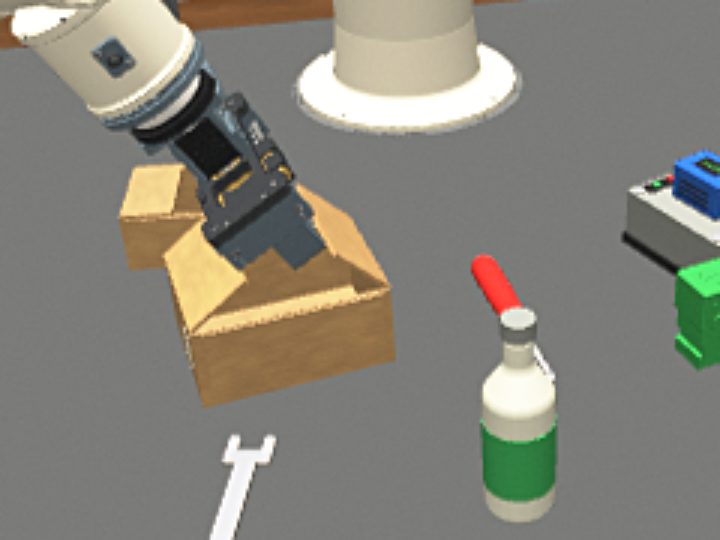

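The tool is tilted, with its tip inside the carton under flap_a at about (300,245) and nothing touching. Next I'll swing flap_a over.

```bash
python3 -m jog '[[0,0,0,-0.001,0.006,0.005,0],[0,0,0,-0.002,0.011,0.010,0],[0,0,0,-0.0025,0.016,0.014,0],[0,0,0,-0.003,0.021,0.017,0],[0,0,0,-0.004,0.026,0.020,0],[0,0,0,-0.0045,0.031,0.022,0],[0,0,0,-0.006,0.041,0.025,0],[0,0,0,-0.0075,0.050,0.027,0],[0,0,0,-0.009,0.060,0.027,0],[0,0,0,-0.010,0.068,0.023,0],[0,0,0,-0.011,0.074,0.016,0],[0,0,0,-0.0115,0.075,0.010,0],[0,0,0,-0.0115,0.075,0.010,0]]'
python3 - <<'E'
from h import *
a=cap("scene")["pixels"]; cv2.imwrite("pics/e2.png",cv2.resize(a[120:300,100:340],None,fx=2,fy=2)[:,:,::-1])
E
```

```text
time: 6.92
eef_pos: [503.5, -93.0, 94.3]
tcp_rot: [-1.763, -2.05, -0.473]
ft_force: [-0.1, -0.1, -0.1]
gripper_width: 0.5
grip_force: 0.0
```

View pics/e2.png

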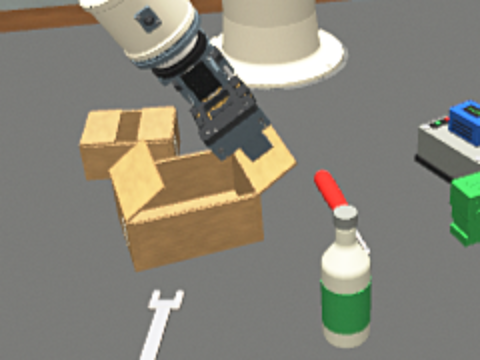

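Flap_a is now folded well outwards, at about (270,165). I'll retreat, tilt the other way and enter under flap_b.

```bash
python3 -m jog '[[0,0,0,0.002,-0.016,0.04,0],[0,0,0,0.005,-0.03,0.09,0],[-9.9,-1.5,0,0.007,-0.046,0.12,0],[-19.8,-3,0,0.007,-0.046,0.125,0],[-29.7,-4.5,0,0.007,-0.046,0.125,0],[-39.6,-6,0,0.007,-0.046,0.125,0],[-49.4,-7.5,0,0.007,-0.046,0.125,0],[-59.3,-9,0,0.007,-0.046,0.125,0],[-69.2,-10.5,0,0.0076,-0.0505,0.11,0],[-69.2,-10.5,0,0.0076,-0.0505,0.09,0],[-69.2,-10.5,0,0.0076,-0.0505,0.09,0],[-69.2,-10.5,0,0.011,-0.073,0.063,0],[-69.2,-10.5,0,0.0145,-0.096,0.036,0],[-69.2,-10.5,0,0.0175,-0.116,0.012,0],[-69.2,-10.5,0,0.0202,-0.1335,-0.01,0],[-69.2,-10.5,0,0.0202,-0.1335,-0.01,0]]'
python3 - <<'E'
from h import *
a=cap("scene")["pixels"]; cv2.imwrite("pics/e3.png",cv2.resize(a[120:300,100:340],None,fx=2,fy=2)[:,:,::-1])
p=manip.state()["eef_pos"]-[520.5,-198,0]; print(p@[.989,.1495,0],p@[-.1495,.989,0],p[2])
E
```

```text
time: 8.98
eef_pos: [523.7, -228.3, 85.0]
tcp_rot: [1.664, 1.929, -0.605]
ft_force: [0.8, 0.4, 0.9]
gripper_width: 0.5
grip_force: 0.0
-0.9493768616525284 -29.722252547849045 85.68983487368048
```

View pics/e3.png

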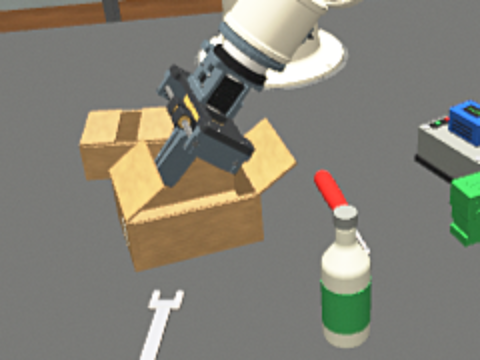

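The tip is under flap_b at about (165,180) with no contact. Now I'll fold it over.

```bash
python3 -m jog '[[0,0,0,0.001,-0.005,0.004,0],[0,0,0,0.0015,-0.010,0.008,0],[0,0,0,0.002,-0.015,0.012,0],[0,0,0,0.003,-0.020,0.016,0],[0,0,0,0.004,-0.025,0.019,0],[0,0,0,0.0045,-0.030,0.022,0],[0,0,0,0.006,-0.040,0.026,0],[0,0,0,0.0075,-0.049,0.028,0],[0,0,0,0.009,-0.059,0.027,0],[0,0,0,0.010,-0.067,0.023,0],[0,0,0,0.011,-0.073,0.016,0],[0,0,0,0.0115,-0.076,0.010,0],[0,0,0,0.0115,-0.076,0.009,0]]'
python3 -m jog '[[0,0,0,-0.003,0.02,0.05,0],[0,0,0,-0.005,0.035,0.10,0],[9.9,1.5,0,-0.006,0.04,0.13,0],[19.8,3,0,-0.006,0.04,0.15,0],[29.7,4.5,0,-0.006,0.04,0.15,0],[39.6,6,0,-0.02,0.07,0.15,0],[39.6,6,0,-0.03,0.12,0.15,0.5],[39.6,6,0,-0.04,0.18,0.15,1],[39.6,6,0,-0.05,0.24,0.15,1],[39.6,6,0,-0.05,0.30,0.15,1],[39.6,6,0,-0.05,0.36,0.15,1],[39.6,6,0,-0.05,0.36,0.15,1]]'
python3 - <<'E'
from h import *
c=cap("scene"); cv2.imwrite("pics/e4.png",cv2.resize(c["pixels"][120:300,100:380],None,fx=2.5,fy=2.5)[:,:,::-1])
s=manip.state();print(s["joint_positions"].round(2))
for n in("scene","top"):
    if n=="top": c=cap(n)
    w=cloud(c)
    for t in("flap_a","carton"):
      for r in manip.regions_of(t,n):
        p=w[r["region"]]; p=p[~np.isnan(p[:,0])]-[520.5,-198,0]
        l=np.c_[p@[.989,.1495,0],p@[-.1495,.989,0],p[:,2]]
        if np.hypot(*np.median(l,0)[:2])<150:
            print(n,t,round(r["conf"],2),np.percentile(l,[3,50,97],axis=0).round().tolist(), R[0] if 0 else "")
E
```

```text
time: 10.65
eef_pos: [535.2, -302.6, 93.2]
tcp_rot: [1.661, 1.932, -0.604]
ft_force: [0.1, 0.4, -0.0]
gripper_width: 0.4
grip_force: 0.0
time: 12.15
eef_pos: [484.7, 61.2, 243.9]
tcp_rot: [-2.041, -2.386, -0.002]
ft_force: [-0.1, -1.0, -1.0]
gripper_width: 57.4
grip_force: 0.0
[-0.    0.27  1.63  0.    1.24 -0.16]
scene flap_a 0.91 [[-64.0, 84.0, 75.0], [3.0, 108.0, 92.0], [59.0, 133.0, 109.0]] 
scene flap_a 0.65 [[-64.0, -134.0, 6.0], [4.0, -109.0, 93.0], [61.0, -84.0, 110.0]] 
scene carton 0.63 [[-66.0, -125.0, 3.0], [8.0, 1.0, 55.0], [67.0, 124.0, 107.0]] 
top flap_a 0.78 [[-57.0, -132.0, 74.0], [1.0, -109.0, 93.0], [60.0, -84.0, 111.0]] 
top flap_a 0.62 [[-60.0, 83.0, 75.0], [-8.0, 106.0, 91.0], [58.0, 132.0, 109.0]] 
top carton 0.97 [[-61.0, -126.0, -0.0], [-0.0, -21.0, 39.0], [61.0, 120.0, 107.0]]
```

View pics/e4.png

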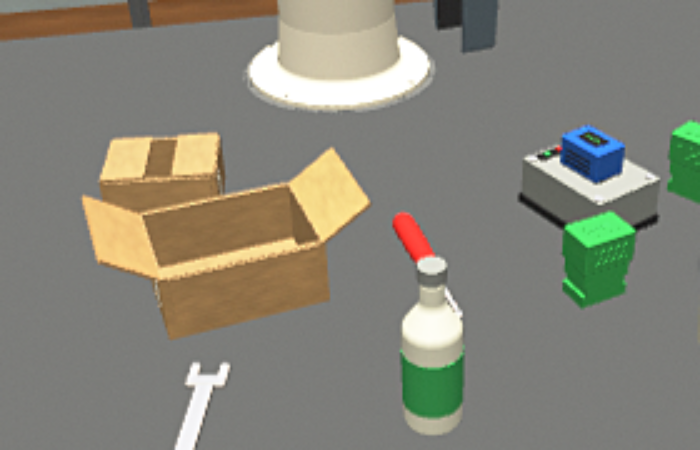

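Both flaps measure about 2.5 rad, with their edges at local y ±133 and z 110. Next is the pack.

```bash
python3 -m jog '[[0,0,-10,0,0.03,0,1],[0,0,-20,-0.01,0.07,0,1],[0,0,-30,-0.01,0.11,0,1],[0,0,-40,-0.01,0.14,0,1],[0,0,-50,-0.0105,0.16,0,1],[0,0,-60,-0.0105,0.16,0,1],[0,0,-70,-0.0105,0.16,0,1],[0,0,-76.5,-0.0105,0.16,0,1],[0,0,-76.5,-0.0105,0.16,0,1],[0,0,-76.5,-0.0105,0.16,0,1],[0,0,-76.5,-0.0105,0.16,0,1]]'
python3 - <<'E'
from h import *
c=cap("wrist"); cv2.imwrite("pics/w1.png",c["pixels"][:,:,::-1])
w=cloud(c); m=~np.isnan(w[...,0])&(w[...,2]>92)&(w[...,2]<104)&(abs(w[...,0]-474)<60)&(abs(w[...,1]-219)<60)
print(m.sum(),cv2.minAreaRect(w[m][:,:2].astype(np.float32)),np.median(w[m][:,2]))
s=manip.state(); from scipy.spatial.transform import Rotation as R
print(s["eef_pos"],R.from_rotvec(s["tcp_rot"]).as_matrix().round(4).tolist())
E
```

```text
time: 13.82
eef_pos: [475.1, 217.2, 243.9]
tcp_rot: [-3.083, -0.604, -0.003]
ft_force: [0.2, -0.4, 0.3]
gripper_width: 91.2
grip_force: 0.0
2203 ((472.7901306152344, 218.036865234375), (60.98625946044922, 43.73412322998047), 22.634876251220703) 99.32860578330428
[475.04247887 217.23879544 243.91400421] [[0.9262, 0.3771, 0.0017], [0.3771, -0.9262, 0.0004], [0.0017, 0.0003, -1.0]]
```

View pics/w1.png

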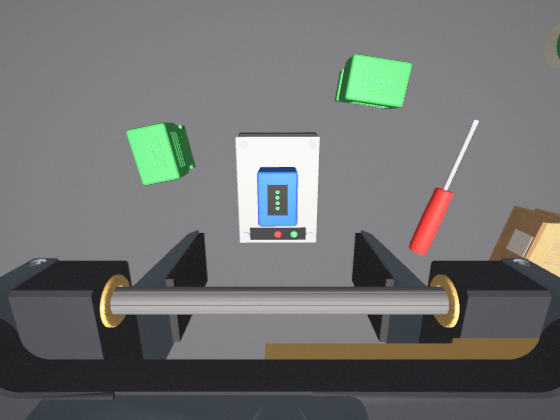

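The wrist view shows the blue pack at (278,197), square to the fingers and centred between them. I'll descend and grip.

```bash
python3 -m jog '[[0,0,0,-0.001,0.0015,-0.04,1],[0,0,0,-0.001,0.0015,-0.08,1],[0,0,0,-0.001,0.0015,-0.12,1],[0,0,0,-0.001,0.0015,-0.15,1],[0,0,0,-0.001,0.0015,-0.17,1],[0,0,0,-0.001,0.0015,-0.179,1],[0,0,0,-0.001,0.0015,-0.179,1],[0,0,0,-0.001,0.0015,-0.179,0.3],[0,0,0,-0.001,0.0015,-0.179,0.3],[0,0,0,-0.001,0.0015,-0.179,0.3],[0,0,0,-0.001,0.0015,-0.179,0.3],[0,0,0,-0.001,0.0015,-0.179,0.3],[0,0,0,-0.001,0.0015,-0.179,0.3]]' 50
python3 -m jog '[[0,0,0,0,0,0,0.3],[0,0,0,0,0,0,0.3]]' 50
```

```text
time: 15.5
eef_pos: [474.0, 218.9, 65.0]
tcp_rot: [-3.083, -0.602, -0.003]
ft_force: [-1.5, -1.2, 3.2]
gripper_width: 43.5
grip_force: 50.0
time: 15.75
eef_pos: [474.0, 218.9, 65.0]
tcp_rot: [-3.083, -0.602, -0.003]
ft_force: [-0.9, -0.7, 3.7]
gripper_width: 43.9
grip_force: 50.0
```

```bash
python3 -m jog '[[0,0,0,0,0,0.002,0.3],[0,0,0,0,0,0.004,0.3],[0,0,0,0,0,0.006,0.3],[0,0,0,0,0,0.008,0.3],[0,0,0,0,0,0.012,0.3],[0,0,0,0,0,0.018,0.3],[0,0,0,0,0,0.026,0.3],[0,0,0,0,0,0.036,0.3],[0,0,0,0,0,0.05,0.3],[0,0,0,0,0,0.075,0.3],[0,0,0,0,0,0.105,0.3],[0,0,0,0,0,0.135,0.3],[0,0,0,0,0,0.15,0.3],[0,0,0,0,0,0.15,0.3]]'
python3 - <<'E'
from h import *
ims=[]
for n in("scene","wrist"):
    ims.append(cap(n)["pixels"])
cv2.imwrite("pics/l.png",np.hstack([cv2.resize(ims[0][60:270,250:450],(400,420)),ims[1][:,160:]])[:,:,::-1])
E
```

```text
time: 17.5
eef_pos: [474.4, 219.0, 215.7]
tcp_rot: [-3.083, -0.602, -0.006]
ft_force: [-0.2, -0.2, -2.6]
gripper_width: 43.9
grip_force: 50.0
```

View pics/l.png

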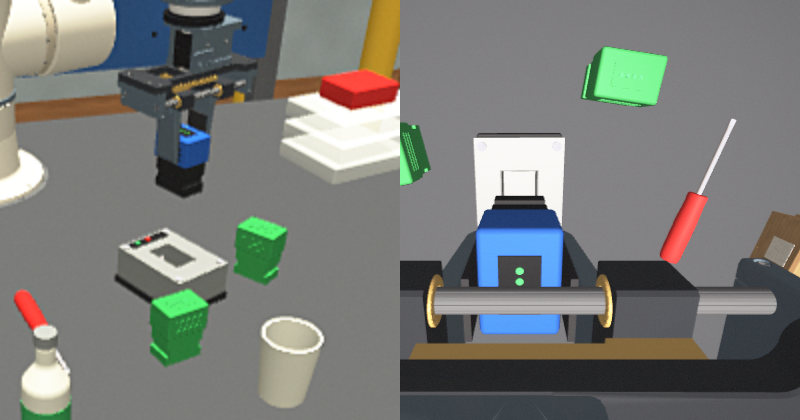

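The pack is out and hangs straight in the grip at about (185,160). The charger's well is empty. I'll carry it to above the carton.

```bash
python3 -m jog '[[0,0,0,0.002,-0.015,0.01,0.3],[0,0,-2,0.006,-0.045,0.02,0.3],[0,0,-4,0.01,-0.085,0.02,0.3],[0,0,-6,0.015,-0.125,0.02,0.3],[0,0,-8,0.02,-0.165,0.02,0.3],[0,0,-10,0.025,-0.205,0.02,0.3],[0,0,-12,0.03,-0.245,0.02,0.3],[0,0,-13.6,0.035,-0.285,0.02,0.3],[0,0,-13.6,0.038,-0.325,0.02,0.3],[0,0,-13.6,0.041,-0.36,0.02,0.3],[0,0,-13.6,0.043,-0.385,0.02,0.3],[0,0,-13.6,0.045,-0.405,0.02,0.3],[0,0,-13.6,0.046,-0.417,0.02,0.3],[0,0,-13.6,0.046,-0.417,0.02,0.3],[0,0,-13.6,0.046,-0.417,0.02,0.3]]'
python3 - <<'E'
from h import *
for n in("scene","wrist"):
    c=cap(n); w=cloud(c); p=c["pixels"].astype(int)
    b=(p[...,2]>110)&(p[...,2]>p[...,0]+60)&(p[...,2]>p[...,1]+40)&~np.isnan(w[...,0])&(np.hypot(w[...,0]-520,w[...,1]+198)<70)
    q=w[b]; print(n,len(q),np.percentile(q,[2,50,98],axis=0).round(1).tolist() if len(q) else "")
    d=(p.max(-1)<45)&(np.hypot(w[...,0]-520,w[...,1]+198)<50)&(w[...,2]>140)&(w[...,2]<206)
    if d.sum(): print("stem",d.sum(),np.percentile(w[d],[2,50],axis=0).round(1).tolist())
print(manip.state()["eef_pos"])
E
```

```text
time: 19.48
eef_pos: [519.8, -197.4, 234.8]
tcp_rot: [-3.133, -0.234, -0.002]
ft_force: [-0.1, 0.1, -2.1]
gripper_width: 43.8
grip_force: 50.0
scene 399 [[492.1, -215.4, 233.5], [546.6, -194.9, 259.5], [552.8, -173.8, 269.2]]
stem 108 [[506.4, -216.9, 188.1], [543.3, -195.6, 197.3]]
wrist 6604 [[489.6, -219.4, 239.4], [537.9, -196.7, 268.9], [551.2, -175.1, 270.4]]
stem 191 [[543.2, -210.4, 188.3], [545.7, -194.2, 194.3]]
[ 519.93876976 -197.34227316  234.93591347]
```

No slip: the cap top is 33.5 mm above the TCP, so the stem is about 182 mm above the floor. I'll lower it, gently at the end.

```bash
python3 -m jog '[[0,0,0,0,0,-0.02,0.3],[0,0,0,0,0,-0.05,0.3],[0,0,0,0,0,-0.08,0.3],[0,0,0,0,0,-0.11,0.3],[0,0,0,0,0,-0.135,0.3],[0,0,0,0,0,-0.155,0.3],[0,0,0,0,0,-0.167,0.3],[0,0,0,0,0,-0.173,0.3],[0,0,0,0,0,-0.176,0.3],[0,0,0,0,0,-0.178,0.3],[0,0,0,0,0,-0.179,0.3],[0,0,0,0,0,-0.179,0.3]]'
python3 -m jog '[[0,0,0,0,0,-0.0005,0.3],[0,0,0,0,0,-0.001,0.3],[0,0,0,0,0,-0.0015,0.3],[0,0,0,0,0,-0.002,0.3],[0,0,0,0,0,-0.002,0.3]]'
```

```text
time: 21.08
eef_pos: [520.1, -198.1, 56.1]
tcp_rot: [3.133, 0.233, 0.003]
ft_force: [-0.4, 0.4, -2.6]
gripper_width: 43.9
grip_force: 50.0
time: 21.7
eef_pos: [519.9, -198.1, 53.9]
tcp_rot: [3.133, 0.233, 0.003]
ft_force: [-0.2, -0.5, -2.3]
gripper_width: 43.6
grip_force: 50.0
```

```bash
python3 -m jog '[[0,0,0,0,0,-0.0005,0.3],[0,0,0,0,0,-0.001,0.3],[0,0,0,0,0,-0.001,0.3]]'; python3 -m jog '[[0,0,0,0,0,-0.0005,0.3],[0,0,0,0,0,-0.0005,0.3]]'
```

```text
time: 22.08
eef_pos: [520.0, -198.1, 53.0]
tcp_rot: [3.133, 0.233, 0.003]
ft_force: [-0.4, 0.6, -0.2]
gripper_width: 43.9
grip_force: 50.0
time: 22.32
eef_pos: [520.0, -198.1, 53.0]
tcp_rot: [3.133, 0.233, 0.003]
ft_force: [-3.6, 2.1, 11.5]
gripper_width: 44.2
grip_force: 50.0
```

Contact. I'll back off 0.5 mm, release and retreat.

```bash
python3 -m jog '[[0,0,0,0,0,0.0005,0.3],[0,0,0,0,0,0.0005,0.3]]' 10; python3 -m jog '[[0,0,0,0,0,0,0.5],[0,0,0,0,0,0,0.55],[0,0,0,0,0,0,0.65],[0,0,0,0,0,0,0.75],[0,0,0,0,0,0,0.75],[0,0,0,0,0,0,0.75]]'; python3 -m jog '[[0,0,0,0,0,0.01,0.75],[0,0,0,0,0,0.03,0.75],[0,0,0,0,0,0.06,0.75],[0,0,0,0,0,0.10,0.75],[0,0,0,0,0,0.14,0.75],[0,0,0,0,0,0.19,0.75],[0,0,0,-0.01,0.05,0.20,0.75],[0,0,0,-0.02,0.1,0.20,0.75],[0,0,0,-0.03,0.15,0.20,0.75],[0,0,0,-0.04,0.2,0.20,0.75],[0,0,0,-0.05,0.25,0.20,0.75],[0,0,0,-0.05,0.25,0.20,0.75]]'
python3 - <<'E'
from h import *
ims=[cap(n) for n in("scene","top")]
w=cloud(ims[1]);p=ims[1]["pixels"].astype(int)
b=(p[...,2]>110)&(p[...,2]>p[...,0]+60)&(p[...,2]>p[...,1]+40)&(np.hypot(w[...,0]-520,w[...,1]+198)<70)
print(np.percentile(w[b],[2,50,98],axis=0).round())
cv2.imwrite("pics/f.png",np.hstack([cv2.resize(ims[0]["pixels"][140:320,100:300],(400,360)),cv2.resize(p.astype(np.uint8)[130:310,290:490],(400,360))])[:,:,::-1])
E
```

```text
time: 22.58
eef_pos: [520.0, -198.1, 53.0]
tcp_rot: [3.133, 0.233, 0.003]
ft_force: [-0.8, 0.1, 1.8]
gripper_width: 44.2
grip_force: 10.0
time: 23.32
eef_pos: [520.0, -198.1, 52.9]
tcp_rot: [3.133, 0.233, 0.003]
ft_force: [0.7, 0.7, 0.0]
gripper_width: 68.2
grip_force: 0.0
time: 24.82
eef_pos: [469.0, 54.6, 253.7]
tcp_rot: [-3.132, -0.239, -0.003]
ft_force: [-0.3, -0.5, -0.3]
gripper_width: 68.4
grip_force: 0.0
[[ 490. -219.   81.]
 [ 519. -195.   86.]
 [ 550. -174.   91.]]
```

View pics/f.png

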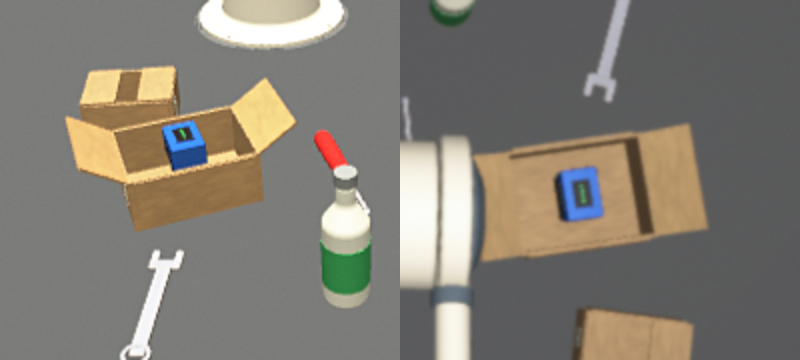

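The pack stands upright in the carton at about (185,145) with its cap top at z 86, as expected. Both flaps are still folded back and the bystanders haven't moved.

```bash
python3 -c "
from station import manip
print(manip.finish_job())"
```

```text
the job is handed in; nothing more can be done
None
```

The job is handed in: both flaps are folded back to about 2.5 rad, and the blue pack stands upright, stem down, on the carton floor, released at about 25 s; the bottle, cup, screwdriver and wrench were not touched.

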